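# Plug in a relay and tug-test it

### The job

Plug the loose relay that stands on the cardboard into the empty relay socket on the mounting plate, pressing it down (under 30 newtons) until both side clips snap over its foot. Keep hold of it and tug it straight up with a steady pull of about 11 newtons (at least 8, never over 15) for a good half second to confirm that the clips retain it, then let go, leaving it plugged home and upright. Leave the screwdriver, the contactor and the bin where they are.

Things in the scene. Friction and masses are not known exactly. Their poses are not given: they have to be found in the camera images.
- relay: the loose plug-in relay, about 90 g, 66 mm tall: a white case 34 (x) x 26 (y) mm on a black foot 34 x 34 mm, 8 mm tall, that sticks out 4 mm beyond the case on its +y and -y sides. Origin: centre of its underside, z up. Stands upright on the cardboard (4 mm thick) at some yaw. Same when turned half round
- relay_grip (a point): point on the relay's axis 50 mm above its underside, axes as relay: the place to grip, across the two flush faces (relay x, 34 mm). Fingertips stay 30 mm or more above the underside, because in the socket walls and clips surround the lower 28 mm
- socket: the relay socket's fixed black base, 76 (x) x 56 (y) x 20 mm, on the rail of the mounting plate, in one of three places beside a grey power supply (55 mm tall) and a row of white terminals (40 mm); wiring ducts 50 mm tall run along the rail 75 mm either side. Origin: centre of its underside, 12 mm above the table; x across the rail, y along it, z up
- seat (a point): centre of the floor of the socket's grey head, where the relay's underside rests, 34 mm above socket's origin, same axes (relay x goes along seat x, either way round). Around it is a well 36.4 x 36.4 mm for the foot; its lips flare about 4 mm outwards, up to 19 mm above the floor
- clips (a point): midway between the two black sprung clips on the +y and -y sides of the seat, 20 mm above its floor: about here (17 to 23 mm) the foot meets their sloped tops. Pushing past them takes 8 to 20 N. With the relay down on the floor their noses lie 1 to 7 mm above its foot (hidden, varies): it lifts freely by that much, then is held for good
- head (a joint): travel of the socket's head on its base in m, along z: 0 unloaded, positive pulled up, negative pushed down. It is a spring of 8 N per mm (8000 N/m), so +0.001 is a pull of 8 N, +0.0019 of 15 N, and -0.00375 a push of 30 N; stops at 8 mm either way
- screwdriver: bystander, a screwdriver lying on the far edge of the cardboard; leave alone
- contactor: bystander, a loose grey and black contactor 75 x 45 x 63 mm on the cardboard; leave alone
- bin: bystander, an empty open parts bin 120 x 100 x 50 mm on the cardboard; leave alone
There are look-alikes about, which are no part of the job. What is shaped like the relay but blue or purple is not meant.

How it is judged (in metres and radians):
On the way, in this order (a step that is already met when the one before it is completed fails the run):
1. the relay is pressed home in the socket (z of relay in the frame of seat below 0.002 m and horizontal distance between relay and seat below 0.004 m and angle between relay's own z axis and vertical below 0.1 rad), for 0.1 s.
2. the relay is tugged upwards with at least 8 N for half a second and the clips hold it (value of joint head above 0.001 m and z of relay in the frame of seat below 0.009 m), for 0.4 s.
At the end, for the whole second after the job is handed in: the relay is released and at rest in the socket, its underside within 4 mm of the seat in height and sideways, upright within 0.1 rad (z of relay in the frame of seat below 0.004 m and horizontal distance between relay and seat below 0.004 m and angle between relay's own z axis and vertical below 0.1 rad and linear speed of relay below 0.02 m/s and contact force between the fingers and relay below 0.1 N); the robot touches nothing.
It fails at once if the relay is tugged with more than 15 N (value of joint head above 0.0019 m).
It fails at once if the socket is pressed with more than 30 N (value of joint head below -0.00375 m).
It fails at once if the screwdriver, the contactor or the bin is moved by more than 20 mm (distance of any of screwdriver, contactor, bin from where it was at the start of the episode above 0.02 m).
It also fails if it takes over 64 s, if anything falls off the work surface, if the arm or the gripper's body presses on something with over 40 N, if the wrist force passes 120 N, or if a joint passes its speed limit or range.

### The arm

A 6-joint arm with a two-finger parallel gripper is mounted at the origin on the work surface. World frame = base frame: x ahead of the robot, y to its left, z up, the work surface at z = 0. Lengths are in m, angles in degrees, forces in N, time in s.
With the tool pointing down it reaches from about 0.35 to 0.925 m from the base axis. Payload 6.4 kg.
Tool frame: the origin (TCP) lies midway between the tips of the shut fingers; the grasp point (between the pads) lies 19 mm behind it; z points along the fingers, y is the line along which they close (so a half turn about z gives the same grasp; the last joint's range is limited). The gripper opens to 94 mm and grips with 3 to 60 N. Pads are 16 mm wide; open, the fingers measure 119 mm over their backs; the gripper's body (75 mm by 177 mm) begins 78 mm behind the grasp point.
Start: joints at [56.087, 14.043, 89.255, -0, 76.702, -9.975], TCP at [0.264, 0.594, 0.205] pointing down, gripper open.
Joint ranges: [-179.41, 179.41], [-58.25, 129.5], [7.25, 145.43], [-54.29, 234.29], [11.92, 165.04], [-157.13, 157.13]. Speed limits (degrees/s): [147.25, 147.25, 180, 180, 180, 180].

### API

Orientations are given as a 3x3 rotation matrix whose columns are the frame's x, y, z axes.
In Python, from cell import status, imaging, env gives the robot as it stands.
- The arm moves only by the shell command python3 -m handwheel 'ROWS' [OPENING] [FORCE]. ROWS is JSON, a list that holds one entry, the list of rows, each a list of 6 numbers: the shift along the tool's x, y, z in m, then the turn, a rotation vector about the tool's x, y, z in rad. In form: [[[dx, dy, dz, ax, ay, az], ...]]. A call has 1 to 5 rows; each row shifts and turns the commanded pose from where the row before left it, along the tool's axes as they then stand; what a row does not reach is not made up. A row lasts 1/10 s, in which the tool goes at most 50 mm and 8.59 degrees, less where a joint would pass 70% of its speed; a pose out of reach is approached as far as the arm can. A call is refused whole if a number of a shift passes 0.05 or a number of a turn 0.15, either way. A call with a gripper value outside its range is refused whole. OPENING is the opening, from -1 (shut) to 1 (fully open), set as the call begins (- or left out, the last holds). The fingers move at their own pace and stop on an object; FORCE is the grip in N (left out, the last holds). Time passes only in rows, so rows that do not move let the fingers close. It gives the time, the measured TCP pose, the force, the opening and the grip force at its end, in the units of the state.
- status.read_state(): the state, without advancing time (a new reading comes with each control period).
- imaging.grab_frame(name): name is "scene" or "top" or "wrist"; returns a dict with "pixels" (420x560x3 uint8, red, green, blue), "depth" (420x560 float32, m along the optical axis (not along the pixel's ray), 0 where there is no reading), "vfov" (degrees; the focal length in pixels is half the picture's height over the tangent of half this angle, whatever the lens; pixels are square), "cx", "cy" (the principal point, pixels), "dist_coeffs" ([k1, k2, p1, p2, k3] as OpenCV has them; the pictures are not rectified), "T" (4x4, takes a point from camera to world coordinates). Camera axes: x right, y up, looking along -z (the intrinsics and any distortion apply to the point x, -y, -z); pixel columns grow to the right and rows downward; lengths in m; the calibration is good to about 2 mm. A picture is of the moment at which its call begins.
- env.sign_off(): hands the job in; it is judged then, once.
Trained networks look in a picture, given as the dict that the camera call returned (one of the last four; its "shot" number tells which), for a name from the list of things; names that differ only in an ending like _2 or _b are one class to them, and where a whole thing is asked for, a point or a joint stands for the part that bears it (a point fixed in the world has none). Each returns a list of dicts, best first, with "conf" (0 to 1); they miss things now and then, are a little off and sometimes report something else, mostly with a low value. They report only what shows in the picture. A call takes as long as a camera call. They do not tell look-alikes from the thing itself.
- imaging.look_for(picture, name): "extent" ([left, top, right, bottom] in pixels, round what is visible of it).
- imaging.cut_out(picture, name): "mask" (420x560 bool, what is visible of it) and "extent" ([left, top, right, bottom] in pixels, round what is visible of it).
The state is a dict: "time_s": time; "qpos": joint angles; "qvel": joint speeds; "effort": joint torques, N m; "ee_pos": TCP position; "ee_rot": TCP orientation; "force": force on the tool from outside, world axes, zero at the start; "ft_torque": the same for the moment, N m; "finger_gap": opening from 0.0 (shut) to 1.0 (fully open); "gripper_force": force on a finger pad.
Only numpy, scipy, OpenCV 4.12 (cv2) and the standard library are available. Lean on these libraries where they do the work, as an engineer would, in place of code of your own. Each camera call takes 0.05 s, during which the arm holds its last target. There are 200 camera calls.

## Working session

There is one attempt and no reset: what is moved stays moved. The work goes in short steps, Python scripts to look and compute and a shell command to move; the robot and the scene stay as the last step left them, time stands still between calls to the robot, and variables do not carry over. Pictures are saved under pics/ and viewed, at most 10 in all, crops included, and the job is handed in when it is done.

```bash
mkdir -p pics; ls; cat > h.py <<'E'
import numpy as np, cv2
from cell import status, imaging, env
def K(f):
    fl=210/np.tan(np.radians(f["vfov"])/2)
    return np.array([[fl,0,f["cx"]],[0,fl,f["cy"]],[0,0,1.]])
def cloud(f):
    v,u=np.mgrid[0:420,0:560]
    p=cv2.undistortPoints(np.stack([u,v],-1).reshape(-1,1,2).astype(float),K(f),np.array(f["dist_coeffs"],float)).reshape(420,560,2)
    d=f["depth"]; c=np.stack([p[...,0]*d,-p[...,1]*d,-d],-1)
    w=c@np.array(f["T"])[:3,:3].T+np.array(f["T"])[:3,3]
    w[d==0]=np.nan
    return w
def save(f,n,crop=None,s=1):
    im=f["pixels"][...,::-1]
    if crop: l,t,r,b=crop; im=im[t:b,l:r]
    cv2.imwrite("pics/"+n,cv2.resize(im,None,fx=s,fy=s,interpolation=cv2.INTER_CUBIC))
E
python3 - <<'E'
from h import *
np.set_printoptions(precision=4,suppress=True)
fs={n:imaging.grab_frame(n) for n in("scene","top")}
for n,f in fs.items():
    save(f,n+"1.png",s=1.4); w=cloud(f)
    for t in("relay","socket","clips","contactor","bin","screwdriver"):
        for d in imaging.cut_out(f,t):
            m=d["mask"]; p=w[m]; print(n,t,round(d["conf"],2),np.round(d["extent"]),np.nanmedian(p,0),np.nanpercentile(p[:,2],95), np.median(f["pixels"][m],0))
s=status.read_state();print(s)
E
```

```text
pics
scene relay 0.65 [278. 148. 293. 176.] [ 0.2428 -0.2538  0.0423] 0.06734475054284034 [45. 54. 81.]
scene relay 0.57 [327. 202. 343. 223.] [ 0.3455 -0.0537  0.0451] 0.06721964955730711 [62. 35. 66.]
scene socket 0.69 [407. 325. 446. 369.] [0.5784 0.2605 0.0453] 0.06585324919878166 [50. 50. 48.]
scene clips 0.83 [415. 324. 446. 362.] [0.57   0.2618 0.0489] 0.0679151251320423 [57. 58. 56.]
scene contactor 0.85 [198. 156. 230. 193.] [ 0.3968 -0.3801  0.0465] 0.0686516688181257 [54. 53. 48.]
scene bin 0.79 [110. 191. 180. 251.] [ 0.5987 -0.4484  0.0247] 0.05353666442017002 [25. 46. 84.]
scene screwdriver 0.94 [135. 267. 204. 333.] [ 0.7731 -0.2422  0.0255] 0.030630970992281292 [127.  35.  31.]
top relay 0.81 [351. 325. 370. 353.] [ 0.2385 -0.2589  0.0626] 0.06707477501968304 [27. 62. 80.]
top relay 0.79 [344. 197. 366. 219.] [ 0.5027 -0.2437  0.0673] 0.07128582773655087 [89.  86.5 82. ]
top relay 0.7 [257. 278. 278. 299.] [ 0.3395 -0.0603  0.0634] 0.06691526278228781 [79.  51.5 85. ]
top relay 0.21 [412. 249. 444. 286.] [ 0.3827 -0.3889  0.0515] 0.06857328098482336 [37. 40. 40.]
top 
[... 438 characters left out ...]
.0085] 0.05318966662860662 [ 19.  60. 127.]
top screwdriver 0.96 [347.  64. 360. 149.] [ 0.7635 -0.2461  0.0254] 0.030278161950349405 [118.  21.  17.]
{'time_s': 0.7, 'qpos': array([56.0866, 14.0431, 89.257 ,  0.0012, 76.7002, -9.9746]), 'qvel': array([-0.0302,  0.1599,  0.063 , -0.0299,  0.0888, -0.0744]), 'effort': array([ -0.0008, -41.5709, -31.4822,   0.0685,   0.0287,  -0.    ]), 'ee_pos': array([0.2637, 0.5941, 0.2054]), 'ee_rot': array([[-0.914 ,  0.4058, -0.    ],
       [ 0.4058,  0.914 ,  0.    ],
       [ 0.    , -0.    , -1.    ]]), 'force': array([-0.3959, -1.2853,  0.2664]), 'ft_torque': array([ 0.0465,  0.0413, -0.0099]), 'gripper_force': 0.0, 'finger_gap': 0.9978297894476034}
```

View pics/top1.png

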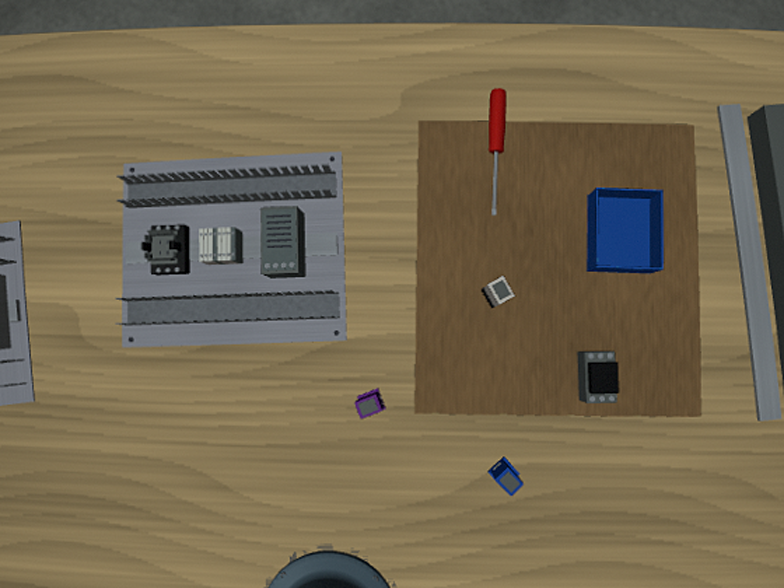

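View pics/scene1.png

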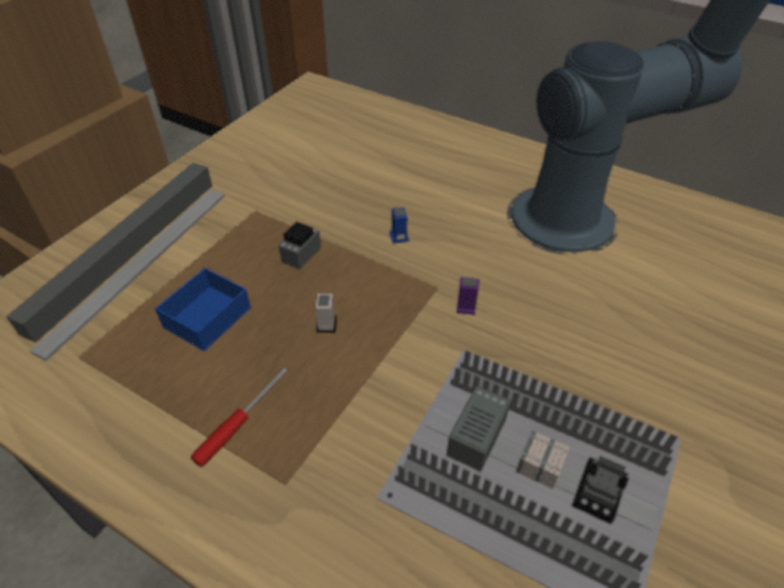

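Relay-shaped candidates in the top image (full-res pixels): white (355,208), purple (267,288) and blue (360,339). The white one fits, because it stands on the cardboard and isn't blue or purple. The socket is the black unit at (117,180), on the left end of the rail. I'll confirm the white one in a crop.

```bash
python3 - <<'E'
from h import *
np.set_printoptions(precision=4,suppress=True)
f=imaging.grab_frame("top"); save(f,"crop1.png",(325,180,385,240),9); w=cloud(f)
w0=w[190:235,330:385].reshape(-1,3)
p=w0[w0[:,2]>0.063]; print(len(p),p.mean(0),cv2.minAreaRect((p[:,:2]*1000).astype(np.float32)))
print(np.array(f["T"]))
g=imaging.grab_frame("wrist"); T=np.array(g["T"]);print(T,g["vfov"])
s=status.read_state(); R=s["ee_rot"]; print("cam in tool",R.T@(T[:3,3]-s["ee_pos"]),R.T@T[:3,:3])
print("to socket, tool", R.T@(np.array([.565,.26,.3])-s["ee_pos"]))
E
```

```text
204 [ 0.5048 -0.2475  0.0685] ((504.9659423828125, -247.69467163085938), (33.66554641723633, 24.69879913330078), 31.68474769592285)
[[ 0.0165  0.9972 -0.0733  0.429 ]
 [-0.9992  0.0138 -0.0375 -0.1305]
 [-0.0364  0.0739  0.9966  0.9195]
 [ 0.      0.      0.      1.    ]]
[[ 0.4054 -0.8802 -0.2466  0.1919]
 [ 0.9141  0.3905  0.1091  0.6267]
 [ 0.0003 -0.2696  0.963   0.385 ]
 [ 0.      0.      0.      1.    ]] 59.437505399758166
cam in tool [ 0.0789  0.0006 -0.1795] [[ 0.0003  0.963   0.2697]
 [ 1.     -0.0003 -0.0003]
 [-0.0002  0.2697 -0.963 ]]
to socket, tool [-0.4109 -0.1831 -0.0945]
```

View pics/crop1.png

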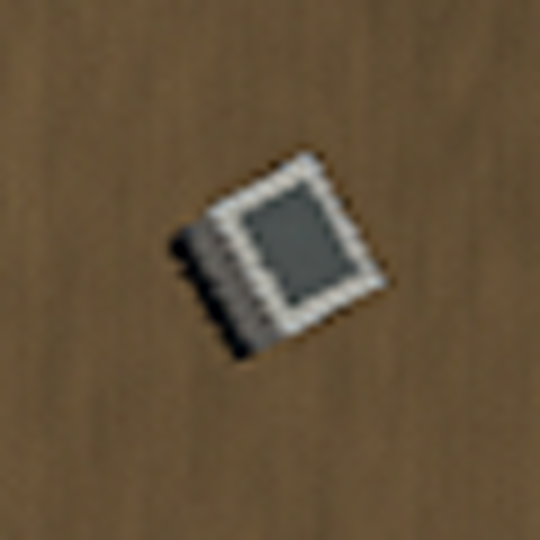

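Confirmed: white case, grey top, black foot, long axis (relay x) at a yaw of about 32°. I'll move over the socket first for a close look on the way.

```bash
python3 -m handwheel '[[[-0.0411,-0.0183,0,0,0,0],[-0.0411,-0.0183,0,0,0,0],[-0.0411,-0.0183,0,0,0,0],[-0.0411,-0.0183,0,0,0,0],[-0.0411,-0.0183,0,0,0,0]]]' 1 && python3 -m handwheel '[[[-0.0411,-0.0183,0,0,0,0],[-0.0411,-0.0183,0,0,0,0],[-0.0411,-0.0183,0,0,0,0],[-0.0411,-0.0183,0,0,0,0],[-0.0411,-0.0183,0,0,0,0]]]' && python3 -m handwheel '[[[0,0,0,0,0,0],[0,0,0,0,0,0],[0,0,0,0,0,0]]]'
python3 - <<'E'
from h import *
np.set_printoptions(precision=4,suppress=True)
f=imaging.grab_frame("wrist"); save(f,"wsock.png",s=1.4); w=cloud(f); np.savez("wsock.npz",w=w,p=f["pixels"])
s=status.read_state(); print(s["ee_pos"],s["qpos"])
for t in("socket","clips","head","seat"):
    for d in imaging.cut_out(f,t):
        p=w[d["mask"]]; print(t,d["conf"],np.round(d["extent"]),np.nanmedian(p,0),np.nanpercentile(p,[2,98],0).tolist())
E
```

```text
time_s: 1.3
ee_pos: [0.4154, 0.4257, 0.2057]
ee_rot: [[-0.914, 0.405, 0.0], [0.405, 0.914, 0.0], [-0.0, 0.0, -1.0]]
force: [0.5, 0.5, 0.5]
finger_gap: 1.002
gripper_force: 0.0
time_s: 1.8
ee_pos: [0.5662, 0.2586, 0.2057]
ee_rot: [[-0.914, 0.406, 0.0], [0.406, 0.914, 0.0], [-0.0, 0.0, -1.0]]
force: [-0.0, 0.1, 0.1]
finger_gap: 1.002
gripper_force: 0.0
time_s: 2.1
ee_pos: [0.5644, 0.2609, 0.2054]
ee_rot: [[-0.914, 0.405, -0.0], [0.405, 0.914, 0.0], [0.0, 0.0, -1.0]]
force: [-1.0, 0.1, 0.4]
finger_gap: 1.003
gripper_force: 0.0
[0.5643 0.2612 0.2054] [ 14.3999  10.3421  93.5731   0.0128  76.0984 -51.7606]
socket 0.77 [242. 140. 322. 232.] [0.5609 0.2623 0.0463] [[0.5288157523642762, 0.23519429589784868, 0.0226084684736032], [0.6018175567402884, 0.2883659694135647, 0.06980796889048742]]
clips 0.83 [251. 159. 313. 229.] [0.5652 0.2606 0.0475] [[0.5415645095218659, 0.23828439443576624, 0.041562030818722374], [0.5888778165844598, 0.2845201454171986, 0.07013373260337546]]
head 0.73 [253. 160. 317. 224.] [0.5654 0.2604 0.0474] [[0.5414249138544814, 0.2365771765140588, 0.03186015204106051], [0.589820662296654, 0.28503050965872423, 0.07012909379955422]]
seat 0.97 [254. 162. 315. 228.] [0.5657 0.2606 0.0474] [[0.5414283630688206, 0.23808195000762136, 0.03376603898175639], [0.5896001009942641, 0.28446443536965976, 0.07014767943258708]]
```

View pics/wsock.png

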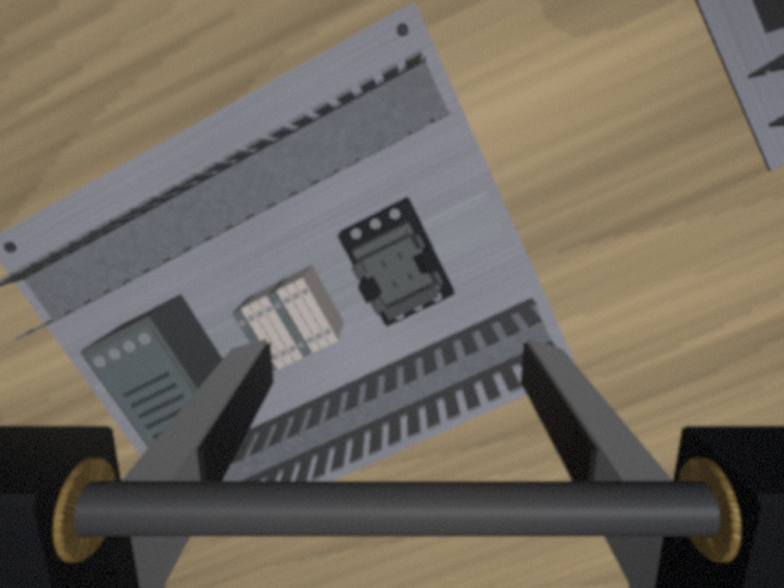

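The socket sits at full-res (282,190), with its well open and clips at (265,207) and (302,190). Next I'll fit its centre and yaw.

```bash
python3 - <<'E'
from h import *
np.set_printoptions(precision=4,suppress=True)
w=np.load("wsock.npz")["w"][130:245,230:335].reshape(-1,3)
for lo,hi in((.024,.08),(.050,.08),(.06,.068),(.068,.08),(.042,.05)):
    p=w[(w[:,2]>lo)&(w[:,2]<hi)&(abs(w[:,0]-.565)<.05)&(abs(w[:,1]-.26)<.04)]; print(lo,hi,len(p),np.median(p,0),cv2.minAreaRect((p[:,:2]*1000).astype(np.float32)))
p=w[(w[:,2]>.068)]; a=p[p[:,1]>.26];b=p[p[:,1]<.26]
for q in(a,b):print(len(q),q.mean(0),q.min(0),q.max(0))
d=a.mean(0)-b.mean(0);print("mid",(a.mean(0)+b.mean(0))/2,"yaw",np.degrees(np.arctan2(-d[0],d[1])))
# duct line direction: high points of ducts
W=np.load("wsock.npz")["w"].reshape(-1,3)
q=W[(W[:,2]>.044)&(W[:,2]<.075)&(W[:,0]>.60)&(W[:,0]<.70)]
print(len(q),q[:,2].max(),"duct",np.degrees(np.arctan2(-np.polyfit(q[:,1],q[:,0],1)[0],1)))
s=status.read_state();R=s["ee_rot"];print("to relay tool",R.T@(np.array([.505,-.2476,.205])-s["ee_pos"]))
E
```

```text
0.024 0.08 4412 [0.5613 0.2623 0.0463] ((566.4837646484375, 261.06890869140625), (76.36637115478516, 56.18244552612305), 2.850832939147949)
0.05 0.08 1362 [0.5682 0.2603 0.0628] ((566.364013671875, 261.1490173339844), (48.61857223510742, 50.00235366821289), 2.8028175830841064)
0.06 0.068 826 [0.5672 0.261  0.0633] ((566.35595703125, 261.3130798339844), (48.61857223510742, 49.64701843261719), 2.8028175830841064)
0.068 0.08 195 [0.5663 0.2424 0.0698] ((566.3387451171875, 261.071044921875), (12.212596893310547, 49.8449592590332), 2.9263339042663574)
0.042 0.05 1538 [0.5638 0.2607 0.0464] ((566.25537109375, 261.7464599609375), (49.85975646972656, 48.62669372558594), 2.90303897857666)
93 [0.5651 0.2831 0.0699] [0.5591 0.2798 0.068 ] [0.5714 0.2861 0.0718]
102 [0.5671 0.2395 0.0696] [0.5614 0.2361 0.0681] [0.5735 0.2437 0.072 ]
mid [0.5661 0.2613 0.0697] yaw 2.6803848714752387
1730 0.06959425422160126 duct -1.6574125956834431
to relay tool [-0.1512 -0.4892  0.0005]
```

Seat at (0.5664, 0.2611), z 0.046, yaw 2.85°, and the 76.4 × 56.2 fit matches the given size. Now to the relay.

```bash
python3 -m handwheel '[[[-0.0137,-0.0445,0,0,0,0],[-0.0137,-0.0445,0,0,0,0],[-0.0137,-0.0445,0,0,0,0],[-0.0137,-0.0445,0,0,0,0],[-0.0137,-0.0445,0,0,0,0]]]' >/dev/null && python3 -m handwheel '[[[-0.0137,-0.0445,0,0,0,0],[-0.0137,-0.0445,0,0,0,0],[-0.0137,-0.0445,0,0,0,0],[-0.0137,-0.0445,0,0,0,0],[-0.0137,-0.0445,0,0,0,0]]]' && python3 -m handwheel '[[[-0.0137,-0.0445,0,0,0,0],[0,0,0,0,0,0.12],[0,0,0,0,0,0.12],[0,0,0,0,0,0.12],[0,0,0,0,0,0.12]]]' && python3 -m handwheel '[[[0,0,0,0,0,0.12],[0,0,0,0,0,0],[0,0,0,0,0,0],[0,0,0,0,0,0]]]'
cat > rel.py <<'E'
from h import *
np.set_printoptions(precision=4,suppress=True)
f=imaging.grab_frame("wrist"); W=cloud(f); s=status.read_state(); e=s["ee_pos"];R=s["ee_rot"]
for d in imaging.cut_out(f,"relay"): print(d["conf"],np.round(d["extent"]),np.nanmedian(W[d["mask"]],0))
save(f,"wrel.png",s=1.4)
w=W.reshape(-1,3)
p=w[(w[:,2]>.064)&(w[:,2]<.078)&(abs(w[:,0]-.505)<.035)&(abs(w[:,1]+.2476)<.035)]
r=cv2.minAreaRect((p[:,:2]*1000).astype(np.float32)); c=np.array([r[0][0]/1000,r[0][1]/1000,np.median(p[:,2])])
print(len(p),r,c[2],"tool yaw y",np.degrees(np.arctan2(R[1,1],R[0,1])),e)
print("rel in tool (dx,dy to go)",R.T@(c-e),s["qpos"])
E
python3 rel.py
```

```text
time_s: 3.35
ee_pos: [0.5094, -0.2036, 0.2058]
ee_rot: [[-0.914, 0.405, 0.001], [0.405, 0.914, -0.0], [-0.001, -0.0, -1.0]]
force: [0.6, -0.9, -1.1]
finger_gap: 1.002
gripper_force: 0.0
time_s: 3.85
ee_pos: [0.5043, -0.2481, 0.2055]
ee_rot: [[-0.62, 0.785, 0.0], [0.785, 0.62, 0.0], [-0.0, 0.0, -1.0]]
force: [0.4, -0.8, -0.0]
finger_gap: 1.002
gripper_force: 0.0
time_s: 4.25
ee_pos: [0.5043, -0.2482, 0.2055]
ee_rot: [[-0.527, 0.85, 0.0], [0.85, 0.527, -0.0], [-0.0, 0.0, -1.0]]
force: [-0.7, 0.4, 1.3]
finger_gap: 1.003
gripper_force: 0.0
0.79 [ 0. 16. 61. 71.] [ 0.2449 -0.2544  0.0355]
0.61 [267. 167. 307. 209.] [ 0.5029 -0.2418  0.0683]
1103 ((505.7212829589844, -246.89964294433594), (33.85956573486328, 26.491262435913086), 30.344181060791016) 0.06925014580233896 tool yaw y 31.775511964693283 [ 0.5043 -0.2483  0.2055]
rel in tool (dx,dy to go) [0.0005 0.0019 0.1362] [-37.769    2.3169 102.2823   0.0003  75.3969 -69.5446]
```

View pics/wrel.png

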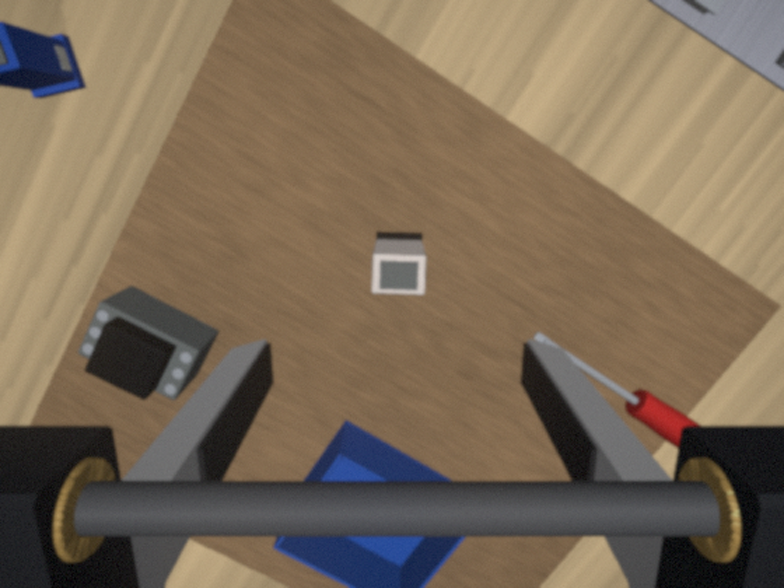

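The white relay is centred at full-res (285,195), clear of the screwdriver tip. I'll partly close the fingers and descend.

```bash
python3 -m handwheel '[[[0.0005,0.0019,0,0,0,0.025],[0,0,0.02,0,0,0],[0,0,0.035,0,0,0],[0,0,0.035,0,0,0],[0,0,0.035,0,0,0]]]' 0.3 20 && python3 -m handwheel '[[[0,0,0.03,0,0,0],[0,0,0.0145,0,0,0],[0,0,0,0,0,0],[0,0,0,0,0,0]]]' && python3 -m handwheel '[[[0,0,0,0,0,0],[0,0,0,0,0,0],[0,0,0,0,0,0],[0,0,0,0,0,0],[0,0,0,0,0,0]]]' -1 30 && python3 -m handwheel '[[[0,0,0,0,0,0],[0,0,0,0,0,0],[0,0,0,0,0,0],[0,0,0,0,0,0],[0,0,0,0,0,0]]]'
```

```text
time_s: 4.85
ee_pos: [0.5058, -0.2471, 0.0795]
ee_rot: [[-0.503, 0.864, 0.001], [0.864, 0.503, -0.001], [-0.001, 0.0, -1.0]]
force: [0.6, 0.4, 0.0]
finger_gap: 0.659
gripper_force: 0.0
time_s: 5.25
ee_pos: [0.5064, -0.2476, 0.0371]
ee_rot: [[-0.504, 0.864, 0.001], [0.864, 0.504, -0.001], [-0.002, 0.001, -1.0]]
force: [0.3, 0.1, -0.1]
finger_gap: 0.648
gripper_force: 0.0
time_s: 5.75
ee_pos: [0.506, -0.2473, 0.0367]
ee_rot: [[-0.504, 0.864, 0.001], [0.864, 0.504, -0.001], [-0.001, 0.0, -1.0]]
force: [-0.6, 0.2, 3.9]
finger_gap: 0.361
gripper_force: 30.0
time_s: 6.25
ee_pos: [0.506, -0.2473, 0.0366]
ee_rot: [[-0.504, 0.864, 0.001], [0.864, 0.504, -0.001], [-0.001, 0.0, -1.0]]
force: [-1.1, 1.0, 5.5]
finger_gap: 0.359
gripper_force: 30.0
```

```bash
python3 -m handwheel '[[[0,0,-0.01,0,0,0],[0,0,-0.03,0,0,0],[0,0,-0.04,0,0,0],[0,0,-0.04,0,0,0],[0,0,-0.034,0,0,0]]]' -1 45 && python3 -m handwheel '[[[0,0,0,0,0,0.12],[0,0,0,0,0,0.12],[0,0,0,0,0,0.12],[0,0,0,0,0,0.118],[0,0,0,0,0,0]]]' && python3 -m handwheel '[[[0,0,0,0,0,0],[0,0,0,0,0,0],[0,0,0,0,0,0]]]'
python3 - <<'E'
from h import *
np.set_printoptions(precision=4,suppress=True)
s=status.read_state();R=s["ee_rot"];print(s["ee_pos"],np.degrees(np.arctan2(R[1,1],R[0,1])),s["qpos"],s["force"])
print("to 0.1 before seat along tool -x etc:",R.T@(np.array([.5664,.2611,.19])-s["ee_pos"]))
f=imaging.grab_frame("wrist");save(f,"held.png",s=1.4)
E
```

```text
time_s: 6.75
ee_pos: [0.5056, -0.247, 0.1922]
ee_rot: [[-0.504, 0.864, 0.001], [0.864, 0.504, -0.001], [-0.001, 0.0, -1.0]]
force: [0.5, -1.2, -1.4]
finger_gap: 0.359
gripper_force: 45.0
time_s: 7.25
ee_pos: [0.5053, -0.2468, 0.1899]
ee_rot: [[-0.05, 0.999, -0.0], [0.999, 0.05, 0.0], [0.0, -0.0, -1.0]]
force: [-0.4, -0.5, -1.2]
finger_gap: 0.358
gripper_force: 45.0
time_s: 7.55
ee_pos: [0.5055, -0.247, 0.1899]
ee_rot: [[-0.051, 0.999, -0.0], [0.999, 0.051, 0.0], [0.0, -0.0, -1.0]]
force: [0.4, -0.0, -0.7]
finger_gap: 0.361
gripper_force: 45.0
[ 0.5055 -0.247   0.1899] 2.9187216966082787 [-37.5847   3.244  102.9997  -0.0004  73.7648 -40.5033] [ 0.3511 -0.0436 -0.707 ]
to 0.1 before seat along tool -x etc: [ 0.5044  0.0866 -0.    ]
```

View pics/held.png

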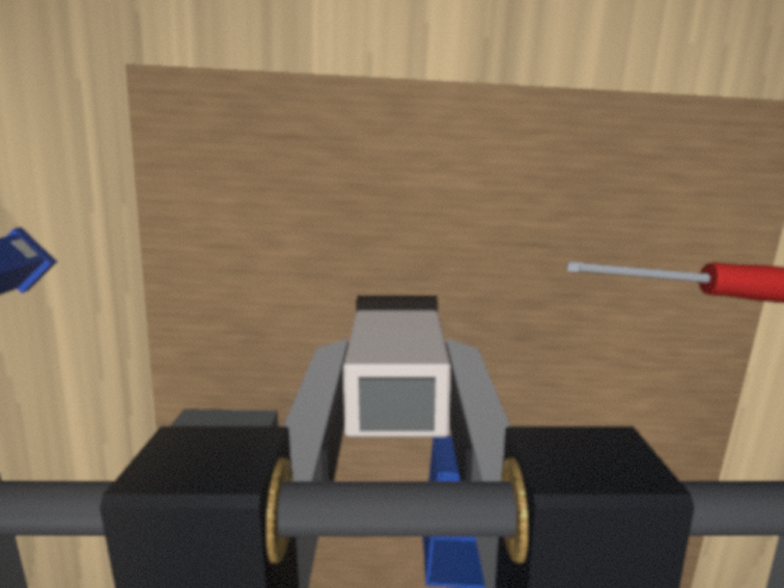

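The relay hangs straight between the pads: top face at full-res (283,285), foot edge at (284,217). I'll carry it to 60 mm short of the socket and re-measure both in the one view.

```bash
python3 -m handwheel '[[[0.03,0.006,0,0,0,0],[0.0444,0.0087,0,0,0,0],[0.0444,0.0087,0,0,0,0],[0.0444,0.0087,0,0,0,0],[0.0444,0.0087,0,0,0,0]]]' >/dev/null && python3 -m handwheel '[[[0.0444,0.0087,0,0,0,0],[0.0444,0.0087,0,0,0,0],[0.0444,0.0087,0,0,0,0],[0.0444,0.0087,0,0,0,0],[0.0444,0.0087,0,0,0,0]]]' && python3 -m handwheel '[[[0.015,0.0025,0,0,0,0],[0,0,0,0,0,0],[0,0,0,0,0,0],[0,0,0,0,0,0]]]'
cat > m.py <<'E'
from h import *
import sys
np.set_printoptions(precision=4,suppress=True)
f=imaging.grab_frame("wrist"); W=cloud(f); s=status.read_state(); e=s["ee_pos"];R=s["ee_rot"]
save(f,sys.argv[1],s=1.4)
w=W.reshape(-1,3); t=(w-e)@R  # tool coords
print(e,"tool y yaw",np.degrees(np.arctan2(R[1,1],R[0,1])))
def rect(p): return cv2.minAreaRect((p[:,:2]*1000).astype(np.float32))
near=(abs(t[:,1])<.0166)&(abs(t[:,0])<.03)
top=t[near&(t[:,2]<-.028)&(t[:,2]>-.037)]; print("relay top",rect(top),np.median(top[:,2]))
ft=t[near&(t[:,2]>.020)&(t[:,2]<.040)]; print("foot",len(ft),ft.min(0),ft.max(0))
fc=t[near&(t[:,2]>-.025)&(t[:,2]<.02)&(t[:,0]>.008)]; print("case face x vs z",np.polyfit(fc[:,2],fc[:,0],1))
g=(abs(w[:,0]-.5664)<.045)&(abs(w[:,1]-.2611)<.035)
for lo in(.024,.050):
    p=w[g&(w[:,2]>lo)&(w[:,2]<.08)]; r=rect(p); c=np.array([*np.array(r[0])/1000,.0464]); print("socket",r,"in tool",R.T@(c-e))
E
python3 m.py near.png
```

```text
time_s: 8.6
ee_pos: [0.5683, 0.1882, 0.1901]
ee_rot: [[-0.051, 0.999, 0.0], [0.999, 0.051, -0.0], [-0.0, 0.0, -1.0]]
force: [0.7, -0.9, -0.7]
finger_gap: 0.358
gripper_force: 45.0
time_s: 9.0
ee_pos: [0.5701, 0.1997, 0.1899]
ee_rot: [[-0.048, 0.999, -0.0], [0.999, 0.048, -0.0], [-0.0, -0.0, -1.0]]
force: [-0.9, -0.3, -0.6]
finger_gap: 0.358
gripper_force: 45.0
[0.5702 0.1997 0.19  ] tool y yaw 2.7472995162806213
relay top ((1.0287561416625977, 0.006809234619140625), (27.03607749938965, 33.187400817871094), 0.036318980157375336) -0.03253166298534893
foot 740 [ 0.0131 -0.0165  0.02  ] [0.0183 0.0166 0.0328]
case face x vs z [0.0007 0.0138]
socket ((566.302001953125, 260.60040283203125), (76.14866638183594, 55.65025329589844), 2.8479018211364746) in tool [ 0.061  -0.0009  0.1435]
socket ((566.3873901367188, 260.3538818359375), (48.28212356567383, 49.45348358154297), 3.1855125427246094) in tool [ 0.0608 -0.0009  0.1435]
```

View pics/near.png

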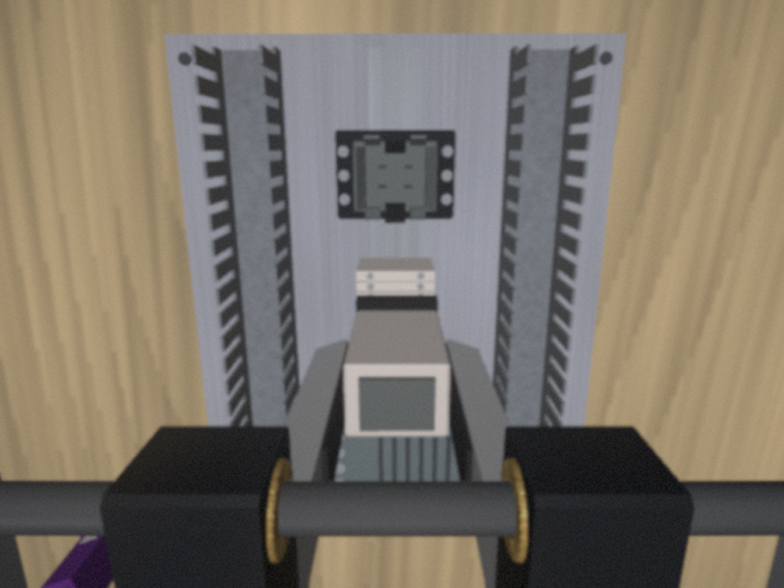

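Relay centre in the tool frame is (0.8, 0) mm and the socket sits at (61.0, −0.9) mm, so I shift 60.2 / −0.9 mm. Then I go down to just above the clips.

```bash
python3 -m handwheel '[[[0.03,-0.0005,0,0,0,0],[0.0302,-0.0004,0,0,0,0],[0,0,0,0,0,0],[0,0,0.02,0,0,0],[0,0,0.03,0,0,0]]]' && python3 -m handwheel '[[[0,0,0.02,0,0,0],[0,0,0.01,0,0,0],[0,0,0.0045,0,0,0],[0,0,0,0,0,0],[0,0,0,0,0,0]]]'
python3 m.py above.png
```

```text
time_s: 9.55
ee_pos: [0.5682, 0.2604, 0.1419]
ee_rot: [[-0.049, 0.999, 0.005], [0.999, 0.049, 0.001], [0.001, 0.005, -1.0]]
force: [0.0, -0.1, -0.4]
finger_gap: 0.359
gripper_force: 45.0
time_s: 10.05
ee_pos: [0.5671, 0.2613, 0.1068]
ee_rot: [[-0.05, 0.999, 0.002], [0.999, 0.05, 0.0], [0.0, 0.002, -1.0]]
force: [-0.1, -0.3, -0.6]
finger_gap: 0.359
gripper_force: 45.0
[0.5672 0.2615 0.1069] tool y yaw 2.856359664154695
relay top ((0.8542947769165039, 0.0048236846923828125), (26.946372985839844, 33.12601089477539), 0.05997920781373978) -0.03251401735847193
foot 951 [ 0.0128 -0.0165  0.0201] [0.0246 0.0166 0.0399]
case face x vs z [0.0003 0.0136]
socket ((566.130859375, 264.07086181640625), (76.21437072753906, 50.063758850097656), 3.1841225624084473) in tool [ 0.0026 -0.0011  0.0605]
socket ((565.7471923828125, 269.91375732421875), (48.59449768066406, 32.408775329589844), 3.684638738632202) in tool [ 0.0085 -0.0011  0.0605]
```

View pics/above.png

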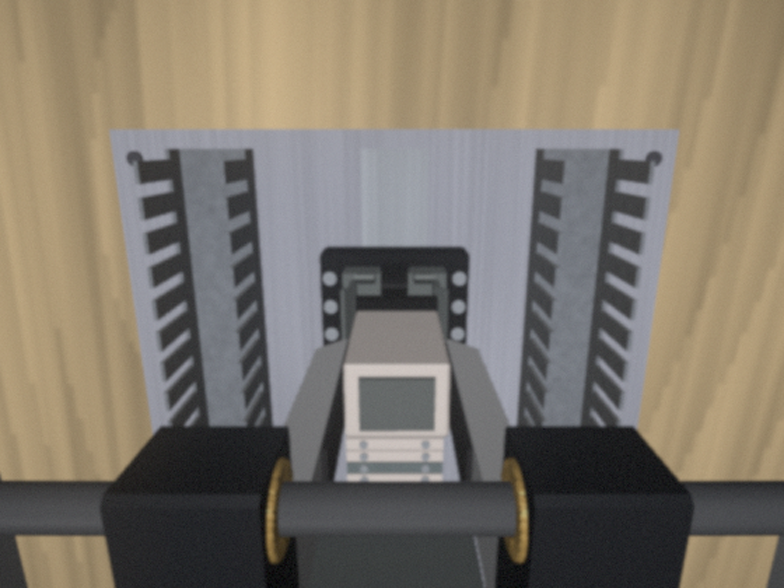

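Foot sits over the socket, centred on the clip at full-res (282,205). About 1 mm of trim is needed both ways. Now I press down in small steps and watch the force.

```bash
python3 -m handwheel '[[[-0.001,-0.001,0,0,0,0],[0,0,0,0,0,0],[0,0,0.002,0,0,0],[0,0,0.002,0,0,0],[0,0,0,0,0,0]]]' && python3 -m handwheel '[[[0,0,0.001,0,0,0],[0,0,0.001,0,0,0],[0,0,0.001,0,0,0],[0,0,0,0,0,0]]]'
```

```text
time_s: 10.6
ee_pos: [0.5649, 0.2603, 0.1009]
ee_rot: [[-0.05, 0.999, -0.001], [0.999, 0.05, -0.0], [-0.0, -0.001, -1.0]]
force: [-0.3, -0.2, -1.4]
finger_gap: 0.357
gripper_force: 45.0
time_s: 11.0
ee_pos: [0.5651, 0.2603, 0.0982]
ee_rot: [[-0.05, 0.999, -0.0], [0.999, 0.05, -0.0], [-0.0, -0.0, -1.0]]
force: [0.1, 1.0, -0.1]
finger_gap: 0.362
gripper_force: 45.0
```

```bash
python3 -m handwheel '[[[0,0.001,0,0,0,0],[0,0,0.001,0,0,0],[0,0,0.001,0,0,0],[0,0,0,0,0,0]]]' && python3 -m handwheel '[[[0,0,0.001,0,0,0],[0,0,0.0005,0,0,0],[0,0,0,0,0,0]]]'
```

```text
time_s: 11.4
ee_pos: [0.5666, 0.2603, 0.0967]
ee_rot: [[-0.05, 0.999, 0.001], [0.999, 0.05, -0.0], [-0.0, 0.001, -1.0]]
force: [-0.4, -1.7, 0.5]
finger_gap: 0.359
gripper_force: 45.0
time_s: 11.7
ee_pos: [0.5667, 0.2606, 0.0955]
ee_rot: [[-0.05, 0.999, 0.001], [0.999, 0.05, 0.0], [0.0, 0.001, -1.0]]
force: [0.4, 0.1, 3.0]
finger_gap: 0.357
gripper_force: 45.0
```

```bash
python3 -m handwheel '[[[0,0,0.001,0,0,0],[0,0,0,0,0,0],[0,0,0,0,0,0]]]' && python3 -m handwheel '[[[0,0,0.0005,0,0,0],[0,0,0,0,0,0],[0,0,0,0,0,0]]]'
```

```text
time_s: 12.0
ee_pos: [0.5667, 0.2606, 0.0945]
ee_rot: [[-0.05, 0.999, 0.001], [0.999, 0.05, 0.0], [0.0, 0.001, -1.0]]
force: [1.1, -1.4, 5.5]
finger_gap: 0.361
gripper_force: 45.0
time_s: 12.3
ee_pos: [0.5667, 0.2606, 0.094]
ee_rot: [[-0.05, 0.999, 0.001], [0.999, 0.05, 0.0], [0.0, 0.001, -1.0]]
force: [0.2, -1.0, 5.0]
finger_gap: 0.354
gripper_force: 45.0
```

```bash
python3 -m handwheel '[[[0,0,0.001,0,0,0],[0,0,0,0,0,0],[0,0,0,0,0,0]]]' && python3 -m handwheel '[[[0,0,0.001,0,0,0],[0,0,0,0,0,0],[0,0,0,0,0,0]]]'
```

```text
time_s: 12.6
ee_pos: [0.5668, 0.2606, 0.0931]
ee_rot: [[-0.05, 0.999, 0.001], [0.999, 0.05, 0.0], [0.0, 0.001, -1.0]]
force: [0.8, -1.0, 6.2]
finger_gap: 0.362
gripper_force: 45.0
time_s: 12.9
ee_pos: [0.5669, 0.2606, 0.0923]
ee_rot: [[-0.05, 0.999, 0.001], [0.999, 0.05, 0.0], [0.0, 0.001, -1.0]]
force: [-0.3, -0.3, 7.3]
finger_gap: 0.356
gripper_force: 45.0
```

```bash
python3 -m handwheel '[[[0,0,0.001,0,0,0],[0,0,0,0,0,0],[0,0,0,0,0,0]]]' && python3 -m handwheel '[[[0,0,0.001,0,0,0],[0,0,0,0,0,0],[0,0,0,0,0,0]]]'
```

```text
time_s: 13.2
ee_pos: [0.566, 0.2603, 0.0899]
ee_rot: [[-0.05, 0.999, -0.0], [0.999, 0.05, -0.0], [-0.0, -0.0, -1.0]]
force: [1.3, -1.0, 1.3]
finger_gap: 0.36
gripper_force: 45.0
time_s: 13.5
ee_pos: [0.5658, 0.2604, 0.089]
ee_rot: [[-0.05, 0.999, -0.001], [0.999, 0.05, -0.0], [-0.0, -0.001, -1.0]]
force: [-0.4, -0.1, 1.1]
finger_gap: 0.361
gripper_force: 45.0
```

```bash
python3 -m handwheel '[[[0,0,0.001,0,0,0],[0,0,0.001,0,0,0],[0,0,0.001,0,0,0],[0,0,0,0,0,0]]]' && python3 -m handwheel '[[[0,0,0.001,0,0,0],[0,0,0.001,0,0,0],[0,0,0.001,0,0,0],[0,0,0,0,0,0]]]'
```

```text
time_s: 13.9
ee_pos: [0.5661, 0.2604, 0.0862]
ee_rot: [[-0.05, 0.999, -0.0], [0.999, 0.05, -0.0], [-0.0, -0.0, -1.0]]
force: [0.7, -0.4, 2.3]
finger_gap: 0.356
gripper_force: 45.0
time_s: 14.3
ee_pos: [0.5663, 0.2604, 0.0833]
ee_rot: [[-0.05, 0.999, 0.0], [0.999, 0.05, -0.0], [-0.0, 0.0, -1.0]]
force: [0.6, -0.6, 1.9]
finger_gap: 0.356
gripper_force: 45.0
```

```bash
python3 -m handwheel '[[[0,0,0.001,0,0,0],[0,0,0.001,0,0,0],[0,0,0,0,0,0],[0,0,0,0,0,0]]]' && python3 -m handwheel '[[[0,0,0.001,0,0,0],[0,0,0.0005,0,0,0],[0,0,0,0,0,0]]]'
```

```text
time_s: 14.7
ee_pos: [0.5657, 0.2604, 0.0808]
ee_rot: [[-0.05, 0.999, -0.001], [0.999, 0.05, -0.0], [-0.0, -0.001, -1.0]]
force: [0.1, -0.2, 0.0]
finger_gap: 0.358
gripper_force: 45.0
time_s: 15.0
ee_pos: [0.566, 0.2604, 0.0797]
ee_rot: [[-0.05, 0.999, -0.0], [0.999, 0.05, -0.0], [-0.0, -0.0, -1.0]]
force: [-0.2, 1.4, -0.7]
finger_gap: 0.358
gripper_force: 45.0
```

```bash
python3 -m handwheel '[[[0,0,0.001,0,0,0],[0,0,0,0,0,0],[0,0,0,0,0,0]]]' && python3 -m handwheel '[[[0,0,0.001,0,0,0],[0,0,0,0,0,0],[0,0,0,0,0,0]]]'
```

```text
time_s: 15.3
ee_pos: [0.5662, 0.2604, 0.0789]
ee_rot: [[-0.05, 0.999, -0.0], [0.999, 0.05, -0.0], [-0.0, -0.0, -1.0]]
force: [-1.0, -0.5, -0.8]
finger_gap: 0.358
gripper_force: 45.0
time_s: 15.6
ee_pos: [0.5664, 0.2605, 0.0783]
ee_rot: [[-0.05, 0.999, 0.0], [0.999, 0.05, 0.0], [0.0, 0.0, -1.0]]
force: [-1.4, 0.3, 1.7]
finger_gap: 0.36
gripper_force: 45.0
```

```bash
python3 -m handwheel '[[[0,0,0.001,0,0,0],[0,0,0,0,0,0],[0,0,0,0,0,0]]]' && python3 -m handwheel '[[[0,0,0.0005,0,0,0],[0,0,0,0,0,0],[0,0,0,0,0,0]]]'
```

```text
time_s: 15.9
ee_pos: [0.5664, 0.2605, 0.0778]
ee_rot: [[-0.05, 0.999, 0.0], [0.999, 0.05, -0.0], [-0.0, 0.0, -1.0]]
force: [-2.7, -0.2, 6.8]
finger_gap: 0.358
gripper_force: 45.0
time_s: 16.2
ee_pos: [0.5664, 0.2605, 0.0777]
ee_rot: [[-0.05, 0.999, 0.0], [0.999, 0.05, -0.0], [-0.0, 0.0, -1.0]]
force: [-4.1, -0.9, 7.6]
finger_gap: 0.362
gripper_force: 45.0
```

```bash
python3 -m handwheel '[[[0,0,0.001,0,0,0],[0,0,0,0,0,0],[0,0,0,0,0,0],[0,0,0,0,0,0]]]' && python3 -m handwheel '[[[0,0,-0.001,0,0,0],[0,0,-0.001,0,0,0],[0,0,-0.001,0,0,0],[0,0,0,0,0,0],[0,0,0,0,0,0]]]'
```

```text
time_s: 16.6
ee_pos: [0.5664, 0.2605, 0.0772]
ee_rot: [[-0.05, 0.999, -0.0], [0.999, 0.05, -0.0], [-0.0, -0.0, -1.0]]
force: [-4.9, -0.3, 10.9]
finger_gap: 0.36
gripper_force: 45.0
time_s: 17.1
ee_pos: [0.5664, 0.2605, 0.0784]
ee_rot: [[-0.05, 0.999, 0.0], [0.999, 0.05, 0.0], [0.0, 0.0, -1.0]]
force: [-0.2, 0.7, 0.6]
finger_gap: 0.361
gripper_force: 45.0
```

Pressed home; the floor is at TCP z ≈ 0.0786. Now the tug, in small steps.

```bash
python3 -m handwheel '[[[0,0,-0.001,0,0,0],[0,0,0,0,0,0],[0,0,0,0,0,0]]]' && python3 -m handwheel '[[[0,0,-0.001,0,0,0],[0,0,0,0,0,0],[0,0,0,0,0,0]]]'
```

```text
time_s: 17.4
ee_pos: [0.5659, 0.2603, 0.079]
ee_rot: [[-0.05, 0.999, -0.001], [0.999, 0.05, -0.0], [-0.0, -0.001, -1.0]]
force: [0.9, 0.9, -1.2]
finger_gap: 0.358
gripper_force: 45.0
time_s: 17.7
ee_pos: [0.5662, 0.2604, 0.0804]
ee_rot: [[-0.05, 0.999, -0.0], [0.999, 0.05, -0.0], [-0.0, -0.0, -1.0]]
force: [0.1, -0.7, 0.0]
finger_gap: 0.357
gripper_force: 45.0
```

```bash
python3 -m handwheel '[[[0,0,-0.001,0,0,0],[0,0,0,0,0,0],[0,0,0,0,0,0]]]'
```

```text
time_s: 18.0
ee_pos: [0.5663, 0.2604, 0.0815]
ee_rot: [[-0.05, 0.999, 0.0], [0.999, 0.05, 0.0], [0.0, 0.0, -1.0]]
force: [-0.3, -0.3, -0.8]
finger_gap: 0.358
gripper_force: 45.0
```

```bash
python3 -m handwheel '[[[0,0,-0.001,0,0,0],[0,0,0,0,0,0],[0,0,0,0,0,0]]]'
```

```text
time_s: 18.3
ee_pos: [0.5661, 0.2604, 0.0822]
ee_rot: [[-0.05, 0.999, -0.0], [0.999, 0.05, -0.0], [-0.0, -0.0, -1.0]]
force: [0.8, 0.5, -2.9]
finger_gap: 0.353
gripper_force: 45.0
```

```bash
python3 -m handwheel '[[[0,0,-0.0005,0,0,0],[0,0,0,0,0,0],[0,0,0,0,0,0]]]'
```

```text
time_s: 18.6
ee_pos: [0.5661, 0.2604, 0.0826]
ee_rot: [[-0.05, 0.999, -0.0], [0.999, 0.05, -0.0], [-0.0, -0.0, -1.0]]
force: [1.4, 0.4, -5.3]
finger_gap: 0.359
gripper_force: 45.0
```

```bash
python3 -m handwheel '[[[0,0,-0.0005,0,0,0],[0,0,-0.0004,0,0,0],[0,0,0,0,0,0],[0,0,0,0,0,0]]]'; python3 - <<'E'
from h import *
print([(s["force"].round(1),s["ee_pos"][2]) for s in [status.read_state()]])
E
```

```text
time_s: 19.0
ee_pos: [0.566, 0.2604, 0.0833]
ee_rot: [[-0.05, 0.999, -0.0], [0.999, 0.05, -0.0], [-0.0, -0.0, -1.0]]
force: [3.2, 1.7, -10.3]
finger_gap: 0.355
gripper_force: 45.0
[(array([  3.2,   1.7, -10.3]), np.float64(0.08327877063343501))]
```

```bash
python3 -m handwheel '[[[0,0,-0.0003,0,0,0],[0,0,0,0,0,0],[0,0,0,0,0,0],[0,0,0,0,0,0],[0,0,0,0,0,0]]]'; python3 -m handwheel '[[[0,0,0,0,0,0],[0,0,0,0,0,0],[0,0,0,0,0,0],[0,0,0,0,0,0],[0,0,0,0,0,0]]]'
```

```text
time_s: 19.5
ee_pos: [0.566, 0.2603, 0.0838]
ee_rot: [[-0.05, 0.999, -0.001], [0.999, 0.05, -0.0], [-0.0, -0.001, -1.0]]
force: [3.1, 0.8, -12.6]
finger_gap: 0.36
gripper_force: 45.0
time_s: 20.0
ee_pos: [0.5659, 0.2604, 0.0839]
ee_rot: [[-0.05, 0.999, -0.001], [0.999, 0.05, -0.0], [-0.0, -0.001, -1.0]]
force: [2.9, 1.2, -14.8]
finger_gap: 0.36
gripper_force: 45.0
```

The tug held at about 11–13 N for a second. I'll lower it back to the floor.

```bash
python3 -m handwheel '[[[0,0,0.001,0,0,0],[0,0,0.001,0,0,0],[0,0,0.001,0,0,0],[0,0,0,0,0,0],[0,0,0,0,0,0]]]'; python3 -m handwheel '[[[0,0,0.001,0,0,0],[0,0,0.001,0,0,0],[0,0,0,0,0,0],[0,0,0,0,0,0]]]'
```

```text
time_s: 20.5
ee_pos: [0.5666, 0.2606, 0.0822]
ee_rot: [[-0.05, 0.999, 0.001], [0.999, 0.05, 0.0], [0.0, 0.001, -1.0]]
force: [-1.3, -0.8, -3.1]
finger_gap: 0.358
gripper_force: 45.0
time_s: 20.9
ee_pos: [0.5668, 0.2605, 0.0796]
ee_rot: [[-0.05, 0.999, 0.001], [0.999, 0.05, 0.0], [0.0, 0.001, -1.0]]
force: [0.1, 0.6, -0.8]
finger_gap: 0.358
gripper_force: 45.0
```

```bash
python3 -m handwheel '[[[0,0,0.001,0,0,0],[0,0,0.0005,0,0,0],[0,0,0,0,0,0],[0,0,0,0,0,0]]]'; python3 -m handwheel '[[[0,0,0.0005,0,0,0],[0,0,0,0,0,0],[0,0,0,0,0,0]]]'
```

```text
time_s: 21.3
ee_pos: [0.5667, 0.2606, 0.0783]
ee_rot: [[-0.05, 0.999, 0.001], [0.999, 0.05, 0.0], [0.0, 0.001, -1.0]]
force: [0.5, 1.4, 3.2]
finger_gap: 0.361
gripper_force: 45.0
time_s: 21.6
ee_pos: [0.5667, 0.2605, 0.0779]
ee_rot: [[-0.05, 0.999, 0.001], [0.999, 0.05, 0.0], [0.0, 0.001, -1.0]]
force: [-0.5, 0.1, 5.4]
finger_gap: 0.356
gripper_force: 45.0
```

On the floor with a light press. Releasing.

```bash
python3 -m handwheel '[[[0,0,-0.0005,0,0,0],[0,0,0,0,0,0],[0,0,0,0,0,0],[0,0,0,0,0,0],[0,0,0,0,0,0]]]' 0.3 20; python3 -m handwheel '[[[0,0,-0.01,0,0,0],[0,0,-0.03,0,0,0],[0,0,-0.04,0,0,0],[0,0,-0.04,0,0,0],[0,0,0,0,0,0]]]' && python3 -m handwheel '[[[0,0,0,0,0,0],[0,0,0,0,0,0]]]'
python3 - <<'E'
from h import *
np.set_printoptions(precision=4,suppress=True)
f=imaging.grab_frame("wrist");save(f,"done.png",s=1.4);w=cloud(f).reshape(-1,3)
p=w[(w[:,2]>.1)&(w[:,2]<.125)&(abs(w[:,0]-.566)<.03)&(abs(w[:,1]-.261)<.03)]
print(len(p),np.median(p,0),cv2.minAreaRect((p[:,:2]*1000).astype(np.float32)))
E
```

```text
time_s: 22.1
ee_pos: [0.5661, 0.2604, 0.0774]
ee_rot: [[-0.05, 0.999, -0.0], [0.999, 0.05, -0.0], [-0.0, -0.0, -1.0]]
force: [-0.5, -0.4, -0.6]
finger_gap: 0.648
gripper_force: 0.0
time_s: 22.6
ee_pos: [0.5701, 0.2615, 0.2061]
ee_rot: [[-0.05, 0.999, 0.013], [0.999, 0.05, 0.003], [0.003, 0.013, -1.0]]
force: [0.5, -0.3, 0.5]
finger_gap: 0.649
gripper_force: 0.0
time_s: 22.8
ee_pos: [0.5654, 0.2602, 0.1963]
ee_rot: [[-0.05, 0.999, -0.002], [0.999, 0.05, -0.001], [-0.0, -0.002, -1.0]]
force: [-0.6, -0.0, -0.3]
finger_gap: 0.65
gripper_force: 0.0
1579 [0.5667 0.2637 0.1111] ((566.7825317382812, 261.8460388183594), (34.015869140625, 25.832584381103516), 2.5021541118621826)
```

View pics/done.png

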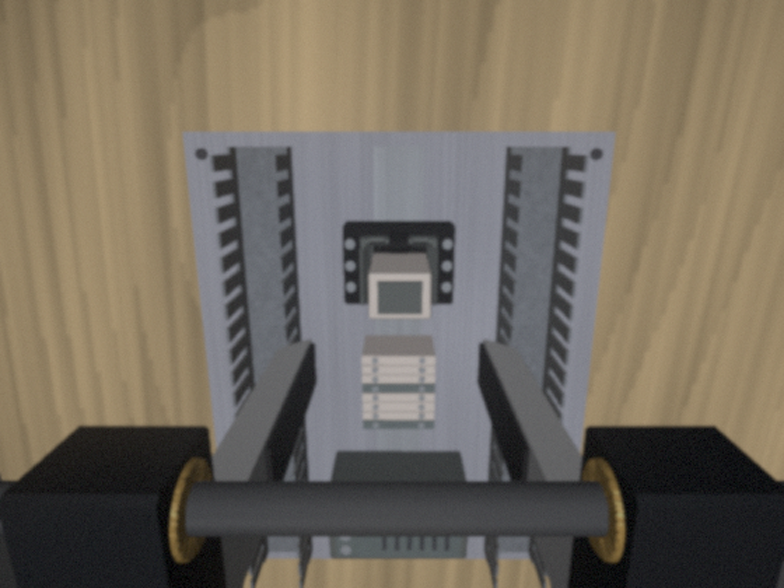

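The relay stands upright in the socket at full-res (285,212). Its top is at z 0.111 to 0.112 (home is 0.112) and its centre is within 1 mm of the seat; the gripper is clear. Handing in.

```bash
python3 -c "
from cell import env
print(env.sign_off())"
```

```text
the job is handed in; nothing more can be done
None
```

The relay is plugged home, upright and released, and the clips held a tug of about 1 s at 10–14 N. The last wrist reading of the pull was 14.8 N, of which I put about 0.8 N down to the relay's weight, so the peak came close to the 15 N limit. The job is handed in, but no verdict came back.

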